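Load the charged cell into the easel light

TASK

Take the charged green cell from the wooden rest and load it into the battery bay of the easel light: with the cell tilted, tuck its dark minus end under the hood against the spring contact, push the spring back, then press the white-banded plus end down past the orange lip until the cell lies level and is held under the lip, and let go. Feel your way and press gently, never hard against the light, because where the bay stands on the light is only roughly known. Leave the spent orange cell, the two paint jars and the brush where they are.

Things in the scene. Friction and masses are not known exactly. Their poses are not given: they have to be found in the camera images.
- cell: Charged cell: cylinder 21 mm in diameter, 70 mm long, about 70 g, green, flat ends, white band at the plus end, dark band at the minus end. Origin at its centre; x axis along it from minus to plus end. It starts level in one of the rest's two grooves, axis 22.5 mm above the table; the rest touches it at two ribs only, so its middle 42 mm are free for fingers, to 14 mm below its axis.
- cell_plus (a point): Centre of the cell's plus end face (white band), 35 mm from the cell's centre.
- cell_minus (a point): Centre of the cell's minus end face (dark band), 35 mm from the cell's centre.
- lamp: Easel light, fixed: white base 200 x 90 mm, 22 mm high (x -70 to +130, y -45 to +45 mm), grey light bar (130 mm along y, top 75 mm above the table) at x +112 mm. Origin on the table; x along the bay from spring and hood to lip, z up. The black bay on it sits up to 6 mm either way along x, unmeasured; all bay features share this shift. It bears at most 40 N from cell or fingers.
- bay (a point): Nominal middle of the bay floor (lamp x = 0), 34 mm above the table; true place up to 6 mm off along lamp x. Floor 16 mm wide in y: fingers may straddle it, down to the base top at 22 mm. Side guides: high ones 28.6 mm apart at x -60 to -33 mm, low ones (11 mm above the floor) 25.6 mm apart at +20 to +40 mm. Seated, the cell lies on the floor, axis 44.5 mm above the table, plus end to the lip.
- spring_nominal (a point): Nominal tip of the free copper-nosed spring contact: lamp x -31 mm, 10 mm above the floor; true place shifted with the bay, up to 6 mm. It pushes to +x with 3 N at first touch and 0.8 N more per mm, with a hard stop after 12 mm. With the cell tilted about 0.4 rad, minus end low, push it in 8 to 11 mm so that the plus end clears the lip; with the cell seated it stays 4 mm in.
- hood_nominal (a point): Nominal edge of the black hood over the spring end: it reaches from lamp x -64 to -33 mm, underside (this point) 29.5 mm and top 32.5 mm above the bay floor; shifted with the bay, up to 6 mm. The minus end must go in under it, so the cell cannot be put in level.
- lip_nominal (a point): Nominal inner edge of the rigid orange lip at the far end: lamp x +30.5 mm, underside (this point) 22.3 mm, top 25.3 mm above the bay floor; shifted with the bay, up to 6 mm. It overhangs by 4.5 mm from the end wall, whose face is at x +35 mm; the spring holds the seated cell against that wall, under the lip.
- rest: Fixed wooden rest for two cells, 70 mm (x) by 110 mm (y), 20 mm high, grooves along x at y = +32 and y = -32 mm, groove floor 12 mm above the table (on the two ribs only, elsewhere 8 mm). Origin on the table under its centre.
- spent_cell: The spent cell, same size as the charged one but with an orange wrapper, in the other groove; to be left alone. Origin at its centre.
- blue_jar: Paint jar with a blue cap, 52 mm in diameter, 62 mm high, loose, to be left alone. Origin under its centre.
- ochre_jar: Paint jar with a yellow cap, 44 mm in diameter, 55 mm high, loose, to be left alone. Origin under its centre.
- paint_brush: Paint brush 170 mm long lying on the table along its x axis, loose, to be left alone.
There are look-alikes about, which are no part of the job. Leave any yellow look-alike of the lamp alone.

How it is judged:
On the way:
1. the cell, tilted with its plus end up, has its minus end down in the bay at the spring contact (z of cell_minus in the frame of lamp below 0.056 m and x of cell_minus in the frame of lamp between -0.056 and -0.022 m and y of cell_minus in the frame of lamp between -0.006 and 0.006 m and angle between cell's own x axis and vertical below 1.42 rad and contact force between cell and lamp above 2 N), for 0.1 s.
At the end, for the whole second after the job is handed in: The green cell lies at rest in the bay, released, pressed by the spring contact (over 2 N): axis 42 to 46.5 mm above the table, centre within 4 mm of the bay's middle line and within 9 mm of the lamp's origin along the bay, level and in line with the bay within 0.06 rad, plus end at the lip (z of cell in the frame of lamp between 0.042 and 0.0465 m and x of cell in the frame of lamp between -0.009 and 0.009 m and y of cell in the frame of lamp between -0.004 and 0.004 m and angle between the x axis of cell and the x axis of lamp, either way round below 0.06 rad and x of cell_plus in the frame of lamp above 0.02 m and contact force between cell and lamp above 2 N and linear speed of cell below 0.01 m/s); the robot touches nothing.
It fails at once if the cell is pressed on the easel light with more than 40 N (contact force between cell and lamp above 40 N).
It fails at once if the fingers press on the easel light with more than 40 N (contact force between the fingers and lamp above 40 N).
It fails at once if the spent cell, a jar or the brush is moved more than 20 mm (distance of any of spent_cell, blue_jar, ochre_jar, paint_brush from where it was at the start of the episode above 0.02 m).
It also fails if it takes over 54 s, if anything falls off the work surface, if the arm or the gripper's body presses on something with over 40 N, if the wrist force passes 120 N, or if a joint passes its speed limit or range.

ROBOT

A 6-joint arm with a two-finger parallel gripper is mounted at the origin on the work surface. World frame = base frame: x ahead of the robot, y to its left, z up, the work surface at z = 0. Lengths are in m, angles in rad, forces in N, time in s.
With the tool pointing down it reaches from about 0.35 to 0.85 m from the base axis. Payload 8.1 kg.
Tool frame: the origin (TCP) lies midway between the tips of the shut fingers; the grasp point (between the pads) lies 19 mm behind it; z points along the fingers, y is the line along which they close (so a half turn about z gives the same grasp; the last joint's range is limited). The gripper opens to 85 mm and grips with 20 to 120 N. Pads are 22 mm wide; open, the fingers measure 114 mm over their backs; the gripper's body (76 mm by 85 mm) begins 54 mm behind the grasp point. The pads swing forward as they close: fully open they stand 13 mm farther back than shut.
Start: joints at [1.023, 0.13, 1.488, -0, 1.523, -0.085], TCP at [0.268, 0.537, 0.231] pointing down, gripper open.
Joint ranges: [-2.96, 2.96], [-0.89, 2.26], [0.02, 2.5], [-1.34, 4.48], [0, 2.73], [-2.66, 2.66]. Speed limits (rad/s): [2.39, 2.39, 2.79, 3.14, 3.14, 3.14].

INTERFACE

Orientations are given as a rotation vector (axis times angle).
In Python, from rig import ctrl, kinematics, viewer, job_done gives the robot as it stands. The module is installed in compiled form; this text tells all that it offers. Calls block until the motion is done:
- ctrl.move_pose(position, orientation): joint-space move of the TCP to a pose.
- ctrl.servo_line(position, max_speed=0.15, rot=None, f_stop=None): straight line of the TCP; rot=None keeps the orientation; max_speed is the mean speed in m/s. With f_stop (N) it stops when the force on the tool has changed by that much, and returns True; else False.
- ctrl.move_j(angles): joint-space move.
- ctrl.let_go() and ctrl.grasp(grip_force=None): open the fingers fully, or close them until they stop; grip_force is the grip in N (None keeps the last).
- ctrl.wait(seconds).
- kinematics.inverse_kinematics(position, orientation): joint angles nearest the present ones, or None.
- viewer.camera(name): name is "scene" or "top" or "wrist"; returns a dict with "img" (400x640x3 uint8, blue, green, red), "camera_matrix" (3x3 intrinsics, pixels), "k1" (the pictures are not rectified: a ray, as slopes to the right and down, at radius r is drawn at 1 + k1 r^2 times it, then the intrinsics apply), "xyz" and "orientation" of the camera in the world. Camera axes: x right, y up, looking along -z (the intrinsics and any distortion apply to the point x, -y, -z); pixel columns grow to the right and rows downward; lengths in m; the calibration is good to about 2 mm. A picture is of the moment at which its call begins. There is no depth.
A pose or a line that the arm cannot do raises ctrl.Unreachable and nothing moves.
- job_done(): hands the job in; it is judged then, once.
Readings, each from a call of its own:
- ctrl.read_clock(): time.
- ctrl.read_joints(): joint angles.
- ctrl.read_dq(): joint speeds.
- ctrl.read_joint_efforts(): joint torques, N m.
- ctrl.read_ee_pos(): TCP position.
- ctrl.read_ee_rot(): TCP orientation.
- ctrl.read_ft_force(): force on the tool from outside, world axes, zero at the start.
- ctrl.read_torque(): the same for the moment, N m.
- ctrl.read_opening(): finger opening in m.
- ctrl.read_grip_force(): force on a finger pad.
Only numpy, scipy, OpenCV 4.12 (cv2) and the standard library are available. Lean on these libraries where they do the work, as an engineer would, in place of code of your own. Each camera call takes 0.05 s, during which the arm holds its last target. There are 200 camera calls.

## Working session

There is one attempt and no reset: what is moved stays moved. The work goes in short steps, each a Python script; the robot and the scene stay as the last script left them, time stands still between calls to the robot, and variables do not carry over. Pictures are saved under pics/ and viewed, at most 10 in all, crops included, and the job is handed in when it is done.

```bash
mkdir -p pics; python3 - <<'E'
from rig import ctrl, viewer
import cv2, numpy as np
for n in ("scene","top"):
    c=viewer.camera(n); cv2.imwrite(f"pics/{n}0.png",c["img"])
    print(n,c["camera_matrix"],c["k1"],c["xyz"],c["orientation"])
print(ctrl.read_clock(),ctrl.read_ee_rot(),ctrl.read_opening())
E
```

```text
scene [[512.48684906   0.         315.71336826]
 [  0.         512.48684906 187.69557005]
 [  0.           0.           1.        ]] 0.009237969567700751 [1.2850511  0.12963076 0.91934739] [0.55755161 0.62116715 1.6168684 ]
top [[442.68747072   0.         318.40586053]
 [  0.         442.68747072 194.00291793]
 [  0.           0.           1.        ]] 0.025047039235501948 [0.39090488 0.03235893 1.078734  ] [ 0.09322742 -0.1087914  -1.54000821]
0.1 [-7.20329118e-01 -3.05740726e+00  2.54236907e-03] 0.08550853425326391
```

View pics/scene0.png

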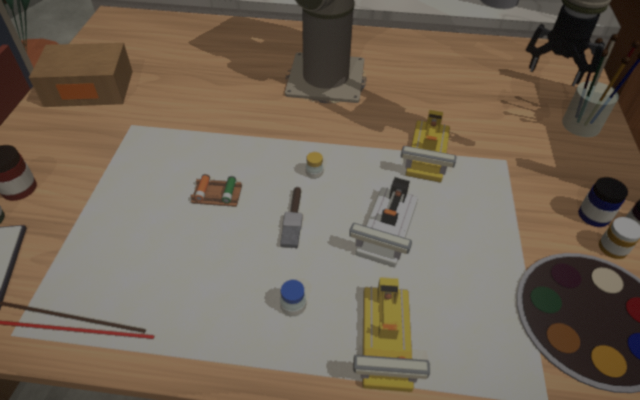

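View pics/top0.png

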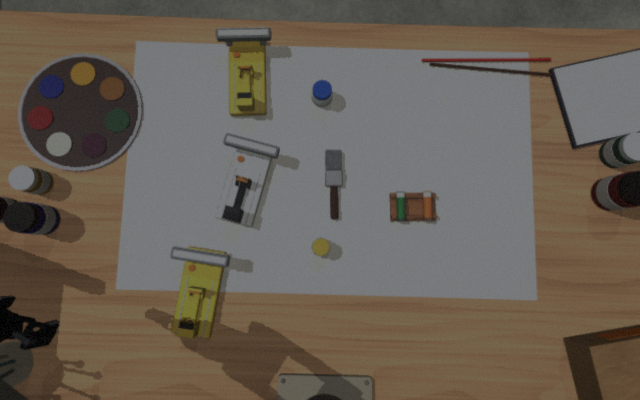

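The green cell is at scene (228,188) and top (401,206). Its look-alike is the orange spent cell at scene (202,187) and top (428,206). The real lamp is white, at scene (387,222) and top (245,185). The yellow lamps at top (248,75) and (200,295) are the decoys. I'll get rough positions next, then take close wrist views.

```bash
cat > h.py <<'E'
import numpy as np, cv2
from scipy.spatial.transform import Rotation as R
from rig import ctrl, kinematics, viewer, job_done
def dist(c): return np.array([c["k1"],0,0,0,0.])
def ray(c,px):
    u=cv2.undistortPoints(np.array([[px]],float),c["camera_matrix"],dist(c))[0,0]
    d=R.from_rotvec(c["orientation"]).apply([u[0],-u[1],-1]); return d/np.linalg.norm(d)
def atz(c,px,z):
    d=ray(c,px); o=np.array(c["xyz"]); return o+d*(z-o[2])/d[2]
def tri(obs):
    A=0;b=0
    for c,px in obs:
        d=ray(c,px);P=np.eye(3)-np.outer(d,d);A=A+P;b=b+P@np.array(c["xyz"])
    return np.linalg.solve(A,b)
def proj(c,p):
    q=R.from_rotvec(c["orientation"]).inv().apply(np.atleast_2d(p)-np.array(c["xyz"]))
    q=q*[1,-1,-1]
    return cv2.projectPoints(q,np.zeros(3),np.zeros(3),c["camera_matrix"],dist(c))[0][:,0]
E
python3 - <<'E'
from h import *
s=viewer.camera("scene");t=viewer.camera("top");w=viewer.camera("wrist")
np.set_printoptions(precision=4,suppress=True)
for n,a,b in (("green",(228,188),(401,206)),("lampbar",(381,238),(251,145)),("hood",(399,186),(235,214)),("lip",(390,212),(243,181)),("blue",(292,290),(322,89)),("ochre",(314,158),(320,246))):
    print(n,tri([(s,a),(t,b)]))
print(w["xyz"],w["orientation"],w["camera_matrix"],w["k1"],ctrl.read_ee_pos(),R.from_rotvec(ctrl.read_ee_rot()).as_matrix(),R.from_rotvec(w["orientation"]).as_matrix())
print("bar",atz(t,(228,139),.07),atz(t,(276,153),.07))
a=cv2.resize(t["img"][180:235,375:450],None,fx=5,fy=5,interpolation=3)
b=cv2.resize(s["img"][160:220,180:255],None,fx=5,fy=5,interpolation=3)
m=np.zeros((300,760,3),np.uint8);m[:275,:375]=a;m[:300,380:755]=b
cv2.imwrite("pics/crop1.png",m)
E
```

```text
green [ 0.5043 -0.1734  0.0277]
lampbar [0.6328 0.1863 0.0673]
hood [0.4714 0.2192 0.0571]
lip [0.5494 0.2032 0.0546]
blue [0.7758 0.0236 0.0617]
ochre [0.4037 0.0175 0.0545]
[0.1926 0.5747 0.3737] [-0.2943 -0.181   1.0992] [[329.3      0.     316.7204]
 [  0.     329.3    193.645 ]
 [  0.       0.       1.    ]] -0.017292580806046915 [0.2677 0.5367 0.2308] [[-0.8948  0.4464 -0.0005]
 [ 0.4464  0.8948 -0.0007]
 [ 0.0001 -0.0009 -1.    ]] [[ 0.4451 -0.8478 -0.2881]
 [ 0.8955  0.4211  0.1444]
 [-0.0011 -0.3223  0.9466]]
bar [0.6449 0.238  0.07  ] [0.6151 0.1252 0.07  ]
```

View pics/crop1.png

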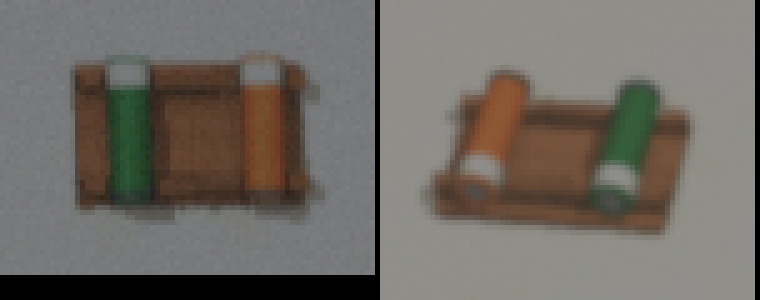

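The crop shows both plus bands (white) facing world +x: at about (128,75) in the top view and about (617,180) in the scene view. The green cell is the left one in the top view. Next I'll take close wrist views of the lamp and the cell, two places each.

```bash
cat > look.py <<'E'
from h import *
import pickle
def down(yaw,tilt=0):  # tool x = -lamp x(yaw), z down; tilt: plus end up
    c,s=np.cos(yaw),np.sin(yaw)
    M=np.array([[-c,-s,0],[-s,c,0],[0,0,-1.]])   # columns filled below
    M=np.column_stack([[-c,-s,0],[-s,c,0],[0,0,-1.]])
    return (R.from_rotvec(-tilt*np.array([-s,c,0]))*R.from_matrix(M)).as_rotvec()
E
python3 - <<'E'
from look import *
v={}
for n,p,y in (("l1",(.50,.245,.20),-.24),("l2",(.53,.165,.20),-.24),("c1",(.49,-.13,.17),0.),("c2",(.49,-.21,.17),0.)):
    ctrl.move_pose(p,down(y)); ctrl.wait(.15); v[n]=viewer.camera("wrist"); print(n,ctrl.read_clock(),v[n]["xyz"])
pickle.dump(v,open("v.pkl","wb"))
cv2.imwrite("pics/l.png",np.hstack([v["l1"]["img"][:,120:520],v["l2"]["img"][:,120:520]]))
cv2.imwrite("pics/c.png",np.hstack([v["c1"]["img"][:,120:520],v["c2"]["img"][:,120:520]]))
E
```

```text
l1 1.85 [0.41801432 0.26655532 0.34322418]
l2 2.4833 [0.44811995 0.18648122 0.34310974]
c1 3.8333 [ 0.40652562 -0.12813814  0.31324899]
c2 4.45 [ 0.40621372 -0.20821171  0.31298275]
```

View pics/l.png

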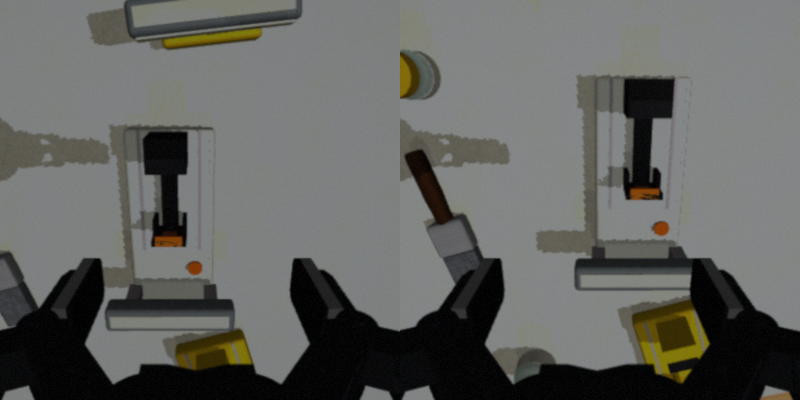

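View pics/c.png

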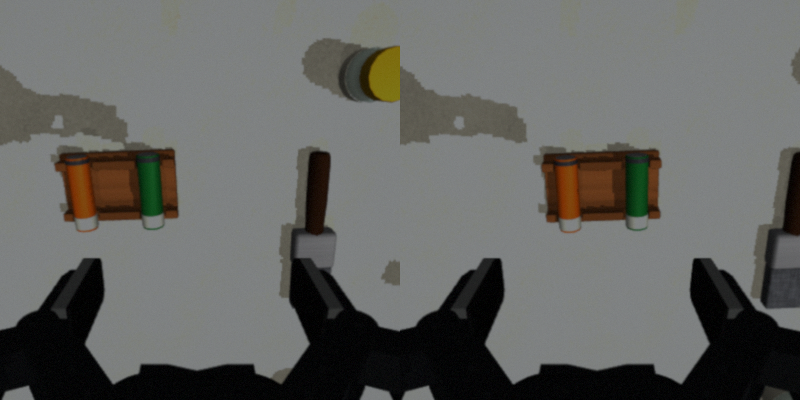

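Lamp views: the black hood is at the top, about (166,152) in l1 and (648,97) in l2. The orange lip is at about (168,241) and (645,193). Cell views: green cell at (150,190) and (637,190), with the white plus end at the bottom, toward world +x. I'll segment the cell and zoom in on the bay.

```bash
cat > m.py <<'E'
from look import *
np.set_printoptions(precision=4,suppress=True)
v=pickle.load(open("v.pkl","rb"))
def seg(c,kind):
    im=cv2.GaussianBlur(c["img"],(3,3),0).astype(int);b,g,r=im[...,0],im[...,1],im[...,2]
    m=((g>r+25)&(g>b+25)) if kind=="g" else ((r>g+60)&(g>b+15)&(r<3.2*g)&(r>140))
    m=m.astype(np.uint8);m[260:]=0
    n,l,s,ce=cv2.connectedComponentsWithStats(m); i=1+np.argmax(s[1:,4])
    return (l==i),s[i],ce[i]
if __name__=="__main__":
    G=[]
    for n in ("c1","c2"):
        m,s,ce=seg(v[n],"g"); ys,xs=np.nonzero(m); mu=ce
        d=np.linalg.svd(np.c_[xs,ys]-mu,full_matrices=False)[2][0]; d*=np.sign(d[1])
        t=(np.c_[xs,ys]-mu)@d
        a,b=mu+d*t.min(),mu+d*t.max(); print(n,s,mu,d,a,b); G.append((v[n],mu,a,b))
    for k in (1,2,3): print(tri([(g[0],g[k]) for g in G]))
    for g in G: print([atz(g[0],g[k],.0225) for k in (1,2,3)])
    a=cv2.resize(v["l1"]["img"][115:285,230:355],None,fx=3,fy=3,interpolation=2)
    b=cv2.resize(v["l2"]["img"][65:235,305:430],None,fx=3,fy=3,interpolation=2)
    m=np.hstack([a,b]); m=np.clip(m.astype(float)*1.6,0,255).astype(np.uint8)
    cv2.imwrite("pics/l2.png",m)
E
python3 m.py
```

```text
c1 [ 259  162   23   54 1033] [270.2546 188.3504] [0.0766 0.9971] [268.2579 162.3644] [272.3181 215.2061]
c2 [349 163  19  54 943] [357.6214 189.3701] [-0.0149  0.9999] [358.0167 162.866 ] [357.2236 216.0481]
[ 0.4995 -0.1704  0.0264]
[ 0.4748 -0.1711  0.0265]
[ 0.526  -0.1696  0.0261]
[array([ 0.5006, -0.1709,  0.0225]), array([ 0.4759, -0.1717,  0.0225]), array([ 0.5275, -0.1701,  0.0225])]
[array([ 0.5008, -0.1699,  0.0225]), array([ 0.4756, -0.1706,  0.0225]), array([ 0.5276, -0.1691,  0.0225])]
```

View pics/l2.png

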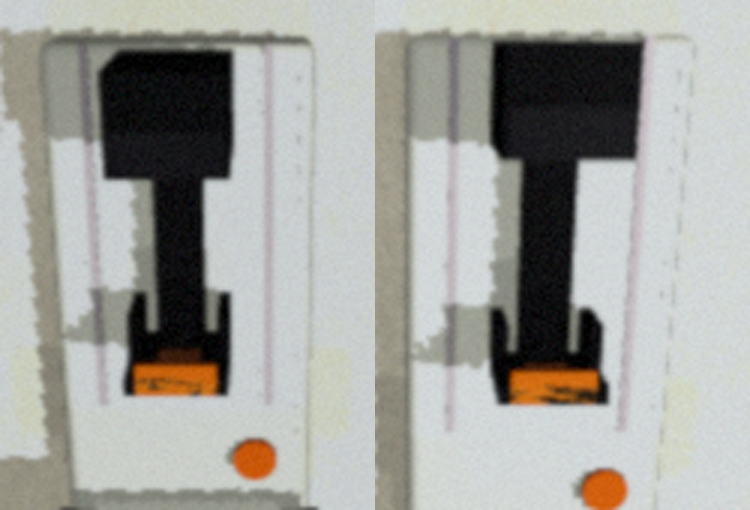

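```bash
cat > fit.py <<'E'
from m import *
from scipy.optimize import least_squares
off={"l1":(230,115),"l2":(305,65)}
px=lambda n,p:np.array(off[n])+(np.array(p)+.5)/3-.5
# kind, lamp point, pixel
obs=[("l1",(-70,-45,22,0),(45,40)),("l1",(-70,45,22,0),(310,40)),("l2",(-70,-45,22,0),(33,38)),("l2",(-70,45,22,0),(316,38)),
("l1",(-33,0,66.5,1),(168.5,178)),("l2",(-33,0,66.5,1),(194.5,158)),("l1",(30.5,0,59.3,1),(175.5,363)),("l2",(30.5,0,59.3,1),(179.5,369))]
lines=[("l1",-45,(72,490)),("l1",45,(309,490)),("l2",-45,(37,500)),("l2",45,(280,500))]
def W(q,P):
    x,y,a,s=q; P=np.array(P,float)/1; X=(P[0]+P[3]*s)/1e3;Y=P[1]/1e3
    return [x+X*np.cos(a)-Y*np.sin(a),y+X*np.sin(a)+Y*np.cos(a),P[2]/1e3]
def res(q):
    r=[]
    for n,P,p in obs: r+=list(proj(v[n],W(q,P))[0]-px(n,p))
    for n,Y,p in lines:
        A,B=proj(v[n],[W(q,(-40,Y,22,0)),W(q,(90,Y,22,0))]);d=(B-A)/np.linalg.norm(B-A);e=px(n,p)-A
        r.append(d[0]*e[1]-d[1]*e[0])
    return np.array(r)
if __name__=="__main__":
    f=least_squares(res,[.53,.21,-.24,0]); print(f.x,f.fun)
    for k in ((4,5),(6,7)): print(tri([(v[obs[i][0]],px(obs[i][0],obs[i][2])) for i in k]))
    for i in range(8): print(obs[i][:2],atz(v[obs[i][0]],px(obs[i][0],obs[i][2]),obs[i][1][2]/1e3))
    for n,l in (("c1",270.2),("c2",357.6)):   # profile along the cell
        g=v[n]["img"].astype(int); print(n,[tuple(g[r,int(round(l+(r-188)*(.0766 if n=="c1" else -.015)))]) for r in list(range(150,166))+list(range(212,236))])
E
python3 fit.py | sed 's/np.int64//g'
```

```text
[ 0.5219  0.2135 -0.2335 -4.6525] [-2.8871  1.2511  1.8202  0.8652 -0.8533 -0.636   2.4396 -0.8642 -0.5903
 -0.4567 -0.0957 -0.062   0.0509  0.2687  0.4013  0.3462 -0.5344  0.0434
 -1.35    1.4883]
[0.4857 0.2225 0.066 ]
[0.5471 0.2073 0.0584]
('l1', (-70, -45, 22, 0)) [0.4429 0.189  0.022 ]
('l1', (-70, 45, 22, 0)) [0.463 0.272 0.022]
('l2', (-70, -45, 22, 0)) [0.4441 0.1866 0.022 ]
('l2', (-70, 45, 22, 0)) [0.4645 0.2712 0.022 ]
('l1', (-33, 0, 66.5, 1)) [0.4858 0.2226 0.0665]
('l2', (-33, 0, 66.5, 1)) [0.4854 0.2223 0.0665]
('l1', (30.5, 0, 59.3, 1)) [0.5468 0.2076 0.0593]
('l2', (30.5, 0, 59.3, 1)) [0.5467 0.2072 0.0593]
c1 [((31), (39), (49)), ((19), (29), (43)), ((30), (32), (40)), ((33), (33), (34)), ((37), (35), (36)), ((42), (48), (41)), ((34), (56), (29)), ((30), (63), (20)), ((34), (50), (28)), ((42), (41), (38)), ((43), (40), (39)), ((44), (42), (38)), ((39), (50), (31)), ((30), (65), (19)), ((26), (72), (15)), ((29), (75), (16)), ((31), (77), (17)), ((30), (77), (17)), ((32), (76), (19)), ((43), (80), (33)), ((82), (100), (79)), ((119), (122), (115)), ((130), (130), (128
[... 542 characters left out ...]
56), (29)), ((28), (60), (21)), ((37), (49), (33)), ((44), (41), (40)), ((45), (40), (39)), ((41), (42), (35)), ((36), (52), (28)), ((29), (67), (21)), ((26), (72), (13)), ((25), (73), (12)), ((28), (74), (15)), ((28), (73), (15)), ((28), (75), (17)), ((51), (83), (43)), ((93), (105), (89)), ((124), (126), (118)), ((130), (130), (126)), ((131), (131), (128)), ((132), (130), (128)), ((131), (130), (128)), ((130), (129), (127)), ((129), (128), (125)), ((131), (131), (128)), ((132), (131), (129)), ((130), (129), (127)), ((118), (123), (115)), ((81), (99), (73)), ((76), (97), (69)), ((113), (118), (108)), ((127), (129), (124)), ((129), (129), (127)), ((129), (130), (127)), ((131), (130), (128))]
```

```bash
python3 - <<'E'
from m import *
P=[atz(v["c1"],(273.3,229.5),.033),atz(v["c2"],(357.1,230),.033)];M=[atz(v["c1"],(267.8,156),.033),atz(v["c2"],(358.1,156.5),.033)]
print(P,M); c=(np.mean(P,0)+np.mean(M,0))/2; print(c,np.linalg.norm(np.mean(P,0)-np.mean(M,0)))
c[1]=-.1704; yaw=.02
assert abs(c[0]-.504)<.008
ctrl.move_pose((c[0],c[1],.08),down(yaw))
print(ctrl.servo_line((c[0],c[1],.0205),.08,f_stop=15),ctrl.read_ee_pos(),ctrl.read_ft_force())
ctrl.grasp(20); print(ctrl.read_opening(),ctrl.read_grip_force(),ctrl.read_ft_force())
print(ctrl.servo_line((c[0],c[1],.0100),.03,f_stop=45),ctrl.read_ee_pos(),ctrl.read_ft_force())
ctrl.grasp(80); print(ctrl.read_opening(),ctrl.read_grip_force(),ctrl.read_ft_force(),ctrl.read_ee_pos(),ctrl.read_clock())
E
```

```text
[array([ 0.5376, -0.1683,  0.033 ]), array([ 0.5373, -0.17  ,  0.033 ])] [array([ 0.4678, -0.1703,  0.033 ]), array([ 0.4675, -0.1721,  0.033 ])]
[ 0.5025 -0.1702  0.033 ] 0.0698496196070056
False [ 0.5029 -0.1705  0.0208] [-0.0079 -0.1547  0.6134]
0.02003711735090346 21.916174292564392 [-0.6728 -0.0447  2.8446]
False [ 0.5064 -0.1717  0.0148] [-4.186   3.0283 30.5145]
0.018264816785108186 77.45148181915283 [-5.4599  4.0085 31.1931] [ 0.5066 -0.172   0.015 ] 7.15
```

The measured cell length is 69.85 mm, which fits. The arm is compliant, so the pads stopped sliding with the tips only about 7.7 mm below the cell axis. I'll slide once more at low grip, then lift and check.

```bash
python3 - <<'E'
from m import *
ctrl.grasp(20)
print(ctrl.servo_line((.5025,-.1704,.0055),.02,f_stop=50),ctrl.read_ee_pos(),ctrl.read_ft_force())
ctrl.grasp(80); p=ctrl.read_ee_pos(); print(ctrl.read_opening(),p,R.from_rotvec(ctrl.read_ee_rot()).as_matrix())
ctrl.servo_line((.5025,-.1704,.02),.05); print(ctrl.read_ee_pos(),ctrl.read_ft_force())
ctrl.servo_line((.5025,-.1704,.14),.12); print(ctrl.read_ee_pos(),ctrl.read_ft_force(),ctrl.read_opening(),ctrl.read_clock())
ctrl.wait(.2);w=viewer.camera("wrist");cv2.imwrite("pics/g.png",w["img"]);s=viewer.camera("scene")
a=cv2.resize(s["img"][110:230,160:280],(400,400),interpolation=2)
cv2.imwrite("pics/g.png",np.hstack([w["img"][:,120:520],a])); print(R.from_rotvec(ctrl.read_ee_rot()).as_matrix())
pickle.dump((w,s),open("g.pkl","wb"))
E
```

```text
True [ 0.5067 -0.172   0.0152] [-5.6937  3.2212 14.7921]
0.017882414313321354 [ 0.5067 -0.172   0.0153] [[-0.9998 -0.0206  0.0064]
 [-0.0206  0.9998 -0.0028]
 [-0.0063 -0.003  -1.    ]]
[ 0.5024 -0.1703  0.02  ] [-0.0425 -0.5995 -1.3549]
[ 0.5018 -0.1701  0.1389] [ 1.2935  0.0973 -1.1811] 0.0182197102407918 9.2583
[[-0.9998 -0.0204  0.005 ]
 [-0.0204  0.9998 -0.0022]
 [-0.0049 -0.0023 -1.    ]]
```

View pics/g.png

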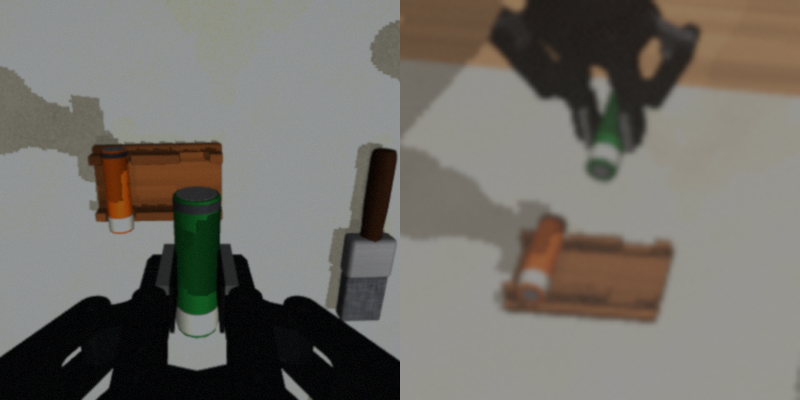

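The grasp holds: the cell is level in the pads, minus (dark) end at (197,190) and white plus rim at (197,336). The rest holds only the spent cell, which did not move. Next I'll check the cell-in-tool estimate against this view.

```bash
python3 - <<'E'
from m import *
w,s=pickle.load(open("g.pkl","rb"))
T=np.array([.5018,-.1701,.1389]); M=np.array([[-.9998,-.0204,.005],[-.0204,.9998,-.0022],[-.0049,-.0023,-1]])
im=w["img"].astype(int)
print([(r,tuple(int(x) for x in im[r,316])) for r in list(range(184,218,1))+list(range(300,342,1))])
for ox,oz in ((.0042,-.0073),(0,-.0073),(.0042,-.012)):
    C=lambda dx,dz: T+M@np.array([ox-dx,0,oz-dz])
    print(ox,oz,[proj(w,C(*q))[0] for q in ((-.035,-.0105),(-.035,.0105),(.035,.0105),(.035,-.0105))])
E
```

```text
[(184, (28, 60, 108)), (185, (34, 60, 103)), (186, (36, 50, 73)), (187, (41, 44, 49)), (188, (41, 41, 42)), (189, (44, 42, 43)), (190, (42, 44, 43)), (191, (41, 41, 39)), (192, (45, 43, 45)), (193, (45, 42, 43)), (194, (44, 43, 44)), (195, (43, 43, 42)), (196, (44, 43, 43)), (197, (45, 44, 44)), (198, (42, 42, 42)), (199, (43, 42, 43)), (200, (41, 47, 39)), (201, (27, 44, 20)), (202, (22, 59, 13)), (203, (23, 69, 11)), (204, (26, 68, 12)), (205, (30, 55, 22)), (206, (39, 44, 34)), (207, (43, 43, 38)), (208, (42, 37, 37)), (209, (42, 38, 37)), (210, (42, 40, 38)), (211, (44, 40, 39)), (212, (44, 40, 39)), (213, (45, 47, 41)), (214, (39, 51, 31)), (215, (29, 64, 21)), (216, (29, 76, 17)), (217, (27, 73, 16)), (300, (32, 82, 16)), (301, (33, 84, 18)), (302, (28, 84, 17)), (303, (31, 83, 18)), (304, (31, 83, 16)), (305, (32, 84, 19)), (306, (31, 82, 18)), (307, (32, 83, 19)), (308, (31, 84, 18)), (309, (33, 85, 18)), (310, (31, 83, 17)), (311, (31, 83, 19)), (312, (30, 84, 16)), (313, (36, 85, 24)), (314, (60, 95, 52)), (315, (105, 118, 100)), (316, (138, 138, 132)), (317, (147, 146, 143
[... 265 characters left out ...]
), (329, (148, 147, 144)), (330, (148, 147, 145)), (331, (147, 147, 142)), (332, (146, 145, 143)), (333, (148, 148, 145)), (334, (143, 144, 139)), (335, (117, 128, 113)), (336, (73, 103, 65)), (337, (69, 102, 61)), (338, (109, 124, 104)), (339, (138, 141, 136)), (340, (148, 147, 144)), (341, (148, 148, 144))]
0.0042 -0.0073 [array([314.7867, 182.6827]), array([314.5149, 197.7581]), array([314.6262, 336.8641]), array([314.8483, 308.149 ])]
0 -0.0073 [array([314.7906, 191.2596]), array([314.5223, 207.4511]), array([314.6322, 343.8915]), array([314.8517, 314.6298])]
0.0042 -0.012 [array([314.7322, 185.7062]), array([314.4426, 201.77  ]), array([314.5687, 344.3068]), array([314.803 , 314.0043])]
```

```bash
cat > bay.py <<'E'
from look import *
np.set_printoptions(precision=4,suppress=True)
B=np.array([.5174,.2146,.034]); A=-.24; O=np.array([.003,0,-.007])
ex=np.array([np.cos(A),np.sin(A),0]); ez=np.array([0,0,1.])
def tcp(xm,zm,th):  # minus-face centre in bay frame, mm, tilt
    rv=down(A,th); c=B+ex*(xm+35*np.cos(th))/1e3+ez*(zm+35*np.sin(th))/1e3
    return c-R.from_rotvec(rv).apply(O), rv
def state():
    rv=ctrl.read_ee_rot(); M=R.from_rotvec(rv).as_matrix(); c=np.array(ctrl.read_ee_pos())+M@O
    ax=-M[:,0]; m=c-ax*.035-B; ey=np.array([-ex[1],ex[0],0]); f=np.array(ctrl.read_ft_force())
    return "xm %.1f ym %.1f zm %.1f th %.3f yaw %.3f  F x %.1f y %.1f z %.1f open %.4f t %.1f"%(*(1e3*np.array([m@ex,m@ey,m[2]])),np.arcsin(ax[2]),np.arctan2(ax[1],ax[0])-A,f@ex,f@ey,f[2],ctrl.read_opening(),ctrl.read_clock())
def go(xm,zm,th,sp=.02,f=None):
    p,rv=tcp(xm,zm,th); r=ctrl.servo_line(p,sp,rot=rv,f_stop=f); print(r,state(),flush=True); return r
E
python3 - <<'E'
from bay import *
p,rv=tcp(5,28.9+60,.45); print(p); ctrl.move_pose(p,rv); print(state())
go(5,28.9,.45,.08,10)
ctrl.wait(.3); print(state())
w=viewer.camera("wrist");s=viewer.camera("scene");t=viewer.camera("top")
b=cv2.resize(s["img"][140:260,330:450],(400,400),interpolation=2)
cv2.imwrite("pics/i.png",np.hstack([w["img"][:,120:520],b]))
E
```

```text
[0.5585 0.2046 0.1331]
xm 5.4 ym -0.6 zm 89.0 th 0.450 yaw -0.000  F x 0.6 y -1.1 z -1.5 open 0.0181 t 11.0
False xm 5.3 ym 0.3 zm 29.4 th 0.451 yaw -0.000  F x 0.1 y 0.4 z -1.2 open 0.0180 t 11.9
xm 5.3 ym 0.3 zm 29.5 th 0.451 yaw -0.000  F x 0.4 y -0.3 z -0.9 open 0.0180 t 12.2
```

View pics/i.png

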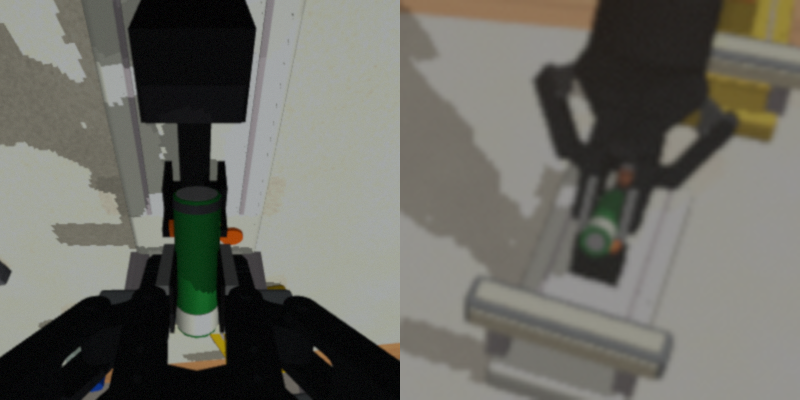

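The cell hangs tilted over the bay, in line with it: cell column 197, bay strip 195, hood edge at row 122. The minus end is still clear of the hood. Now I'll feel for the spring.

```bash
python3 - <<'E'
from bay import *
go(-22,11.5+9*.483,.45,.04,5)
r=False
for k in range(9):
    x=-24-k*1.5
    if k<6: z=11.5-(x+31)*.483
    r=go(x,max(z,10.5),.45,.015,8)
    f=-0
    if r: break
    ff=np.array(ctrl.read_ft_force())@ex
    if ff>4.: print("touch",ff); break
E
```

```text
False xm -21.8 ym 0.2 zm 16.1 th 0.450 yaw 0.000  F x 0.6 y -0.8 z 0.1 open 0.0179 t 13.2
False xm -24.1 ym -0.1 zm 10.3 th 0.450 yaw 0.000  F x 0.5 y -0.0 z -1.6 open 0.0177 t 13.8
False xm -25.6 ym 0.0 zm 10.6 th 0.450 yaw 0.000  F x 0.4 y 0.2 z -0.8 open 0.0180 t 14.0
False xm -27.1 ym 0.0 zm 10.5 th 0.450 yaw 0.000  F x 0.3 y 0.3 z -1.0 open 0.0177 t 14.3
False xm -28.6 ym 0.0 zm 10.5 th 0.450 yaw 0.000  F x 0.0 y -0.5 z -1.2 open 0.0182 t 14.5
False xm -29.7 ym 0.1 zm 11.3 th 0.451 yaw -0.000  F x 2.3 y -0.8 z -1.3 open 0.0179 t 14.8
False xm -31.2 ym 0.1 zm 12.1 th 0.451 yaw -0.000  F x 3.4 y -0.6 z -1.0 open 0.0184 t 15.0
False xm -32.7 ym 0.1 zm 12.1 th 0.451 yaw -0.000  F x 5.2 y -0.5 z -0.6 open 0.0181 t 15.3
touch 5.211091789509293
```

The spring first touches at xm ≈ -30, matching the vision estimate. Now I'll push it back in small steps.

```bash
python3 - <<'E'
from bay import *
for x,z in ((-34.5,11.5),(-36.5,11),(-38,11),(-39.5,11),(-41,11),(-42,11)):
    r=go(x,z,.45,.015,10)
    if r or np.array(ctrl.read_ft_force())@ex>11.5: break
E
```

```text
False xm -33.9 ym 0.2 zm 12.0 th 0.451 yaw -0.000  F x 5.5 y -1.5 z 0.4 open 0.0179 t 15.5
False xm -35.5 ym 0.2 zm 11.9 th 0.452 yaw -0.000  F x 7.0 y -2.9 z 1.1 open 0.0182 t 15.8
False xm -36.8 ym 0.2 zm 12.0 th 0.452 yaw -0.000  F x 7.9 y -1.8 z 1.0 open 0.0180 t 16.1
False xm -38.2 ym 0.2 zm 12.1 th 0.452 yaw -0.000  F x 8.7 y -2.2 z 1.1 open 0.0178 t 16.3
False xm -39.5 ym 0.2 zm 12.2 th 0.453 yaw -0.000  F x 10.7 y -2.6 z 0.1 open 0.0183 t 16.6
False xm -40.4 ym 0.3 zm 12.3 th 0.453 yaw -0.000  F x 11.4 y -1.9 z -0.1 open 0.0181 t 16.8
```

```bash
python3 - <<'E'
from bay import *
go(-42.8,11,.45,.015,10)
for th in (.4,.35,.3,.25,.2,.15,.1,.05,0.):
    r=go(-42.8,10.8,th,.015,12)
    if r or np.linalg.norm(ctrl.read_ft_force())>20: print("stop"); break
E
```

```text
False xm -41.1 ym 0.3 zm 12.3 th 0.453 yaw -0.000  F x 11.5 y -2.7 z 0.0 open 0.0184 t 17.1
False xm -40.3 ym 0.9 zm 12.7 th 0.404 yaw -0.001  F x 10.0 y -0.3 z 1.6 open 0.0179 t 17.4
False xm -40.0 ym 1.2 zm 12.9 th 0.354 yaw -0.001  F x 9.7 y 0.9 z 3.1 open 0.0179 t 17.6
False xm -39.9 ym 1.2 zm 12.9 th 0.305 yaw -0.001  F x 10.9 y 1.6 z 2.2 open 0.0178 t 17.9
False xm -39.8 ym 1.2 zm 12.8 th 0.255 yaw -0.001  F x 9.8 y 0.5 z 3.2 open 0.0183 t 18.2
False xm -39.7 ym 1.2 zm 12.8 th 0.205 yaw -0.001  F x 10.3 y 0.9 z 2.1 open 0.0180 t 18.4
False xm -39.6 ym 1.2 zm 12.7 th 0.155 yaw -0.001  F x 10.7 y 0.8 z 3.3 open 0.0180 t 18.7
False xm -39.5 ym 1.2 zm 12.7 th 0.106 yaw -0.001  F x 10.4 y 0.2 z 2.9 open 0.0179 t 19.0
False xm -39.4 ym 1.1 zm 12.6 th 0.056 yaw -0.001  F x 9.8 y 1.0 z 2.7 open 0.0182 t 19.3
False xm -39.4 ym 1.2 zm 12.5 th 0.006 yaw -0.001  F x 10.3 y -0.4 z 3.4 open 0.0180 t 19.6
```

The cell is level with low forces. Next I'll lower it to the floor, keeping the spring pushed back.

```bash
python3 - <<'E'
from bay import *
go(-44,11,0.,.015,12)
for z in (10,9,8,7,6):
    r=go(-44,z,0.,.01,10)
    if r or ctrl.read_ft_force()[2]>10: break
ctrl.wait(.2);w=viewer.camera("wrist");s=viewer.camera("scene");print(state())
b=cv2.resize(s["img"][165:245,350:430],(400,400),interpolation=2)
cv2.imwrite("pics/j.png",np.hstack([w["img"][:,120:520],b]))
E
```

```text
False xm -40.7 ym 1.2 zm 12.8 th 0.007 yaw -0.000  F x 10.9 y 0.6 z 2.0 open 0.0179 t 19.8
False xm -40.5 ym 1.2 zm 12.1 th 0.007 yaw -0.000  F x 10.8 y -0.9 z 3.9 open 0.0179 t 20.1
False xm -40.5 ym 1.3 zm 11.1 th 0.007 yaw -0.000  F x 11.2 y 0.8 z 4.1 open 0.0180 t 20.3
False xm -40.5 ym 1.3 zm 10.4 th 0.007 yaw -0.000  F x 8.3 y -1.0 z 7.1 open 0.0179 t 20.6
False xm -40.6 ym 1.4 zm 10.1 th 0.007 yaw -0.000  F x 5.3 y -2.5 z 14.0 open 0.0179 t 20.8
xm -40.6 ym 1.3 zm 10.1 th 0.007 yaw -0.000  F x 5.7 y -2.5 z 14.3 open 0.0177 t 21.1
```

View pics/j.png

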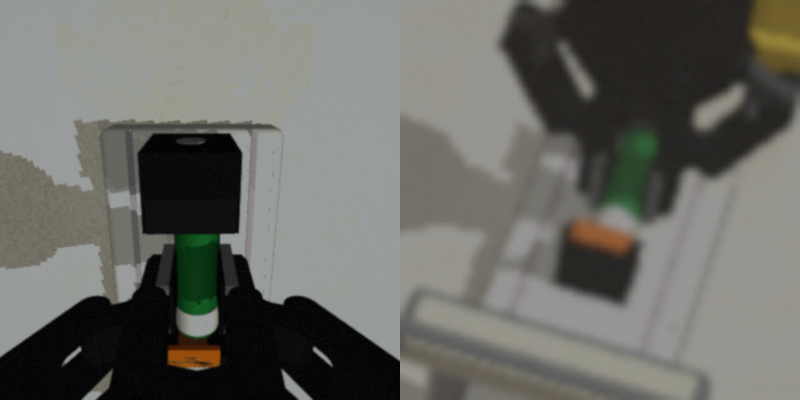

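The cell is level on the floor, with its white end at (197,336) just inside the orange lip at row 350. I'll ease the press and let the spring carry it under the lip before releasing.

```bash
python3 - <<'E'
from bay import *
go(-44,9,0.,.01,12)
for x in (-42,-40,-38.5,-37,-36): 
    if go(x,9,0.,.015,12): break
ctrl.wait(.1); print(state())
E
```

```text
True xm -39.3 ym 1.3 zm 10.4 th 0.010 yaw -0.000  F x 9.5 y 0.2 z -4.2 open 0.0180 t 21.3
False xm -39.3 ym 1.3 zm 10.4 th 0.006 yaw -0.000  F x 9.5 y 2.0 z 0.9 open 0.0176 t 21.6
False xm -37.9 ym 1.3 zm 10.4 th 0.004 yaw -0.000  F x 6.7 y 2.6 z 2.3 open 0.0178 t 21.9
False xm -36.8 ym 1.3 zm 10.4 th 0.004 yaw -0.000  F x 5.4 y 2.4 z 5.1 open 0.0180 t 22.1
False xm -35.9 ym 1.2 zm 10.4 th 0.002 yaw 0.000  F x 2.9 y 1.4 z 7.9 open 0.0180 t 22.4
False xm -35.3 ym 1.2 zm 10.4 th 0.002 yaw 0.000  F x 0.5 y 2.1 z 9.2 open 0.0176 t 22.6
xm -35.3 ym 1.2 zm 10.4 th 0.002 yaw 0.000  F x 0.1 y 1.9 z 7.6 open 0.0182 t 22.7
```

The plus end is at x ≈ 34.7, against the wall and under the lip. Releasing and retreating.

```bash
python3 - <<'E'
from bay import *
ctrl.let_go(); ctrl.wait(.2); print(state())
p=np.array(ctrl.read_ee_pos()); ctrl.servo_line(p+[0,0,.13],.12,f_stop=15); 
q=B+ex*-.02+[0,0,.17]; ctrl.servo_line(q,.15); ctrl.wait(.3); print(state())
w=viewer.camera("wrist"); s=viewer.camera("scene");t=viewer.camera("top"); pickle.dump((w,s,t),open("e.pkl","wb"))
a=cv2.resize(w["img"][110:310,220:420],(400,400),interpolation=2)
b=cv2.resize(s["img"][165:245,350:430],(400,400),interpolation=2)
cv2.imwrite("pics/k.png",np.hstack([a,b]))
y=np.array([-ex[1],ex[0],0])
for n,P in (("plus top",[.035,0,.055-.034+.0]),("minus@hood",[-.033,0,.021])): 
    print(n,(proj(w,B+ex*P[0]+ez*P[2])[0]-[220,110])*2)
E
```

```text
xm -36.0 ym 0.0 zm 9.0 th -0.000 yaw -0.000  F x -0.0 y -0.3 z 0.8 open 0.0852 t 23.6
xm -58.1 ym -0.3 zm 176.0 th -0.001 yaw -0.000  F x -0.4 y 0.5 z -0.0 open 0.0854 t 25.6
plus top [192.6289 245.816 ]
minus@hood [192.75   109.5454]
```

View pics/k.png

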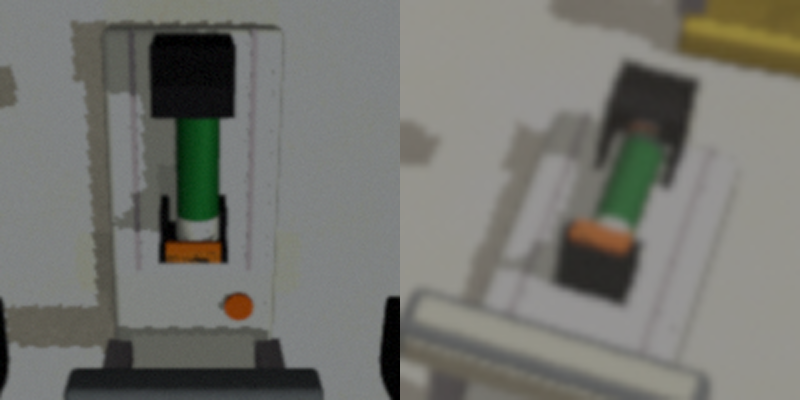

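The cell lies level between the hood edge (row 117) and the lip (row 242), with its white band tucked under the lip and the gripper clear. Handing in.

```bash
python3 -c "
from rig import job_done
print(job_done())"
```

```text
the job is handed in; nothing more can be done
None
```

The green cell is loaded in the white easel light's bay, level and held under the orange lip by the spring, and released. The job was handed in at about 26 s; no verdict came back.

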